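Clear the antenna measuring mat and present a tile to the horn

TASK

Clear the mat under the brass horn: stack the blue and the red case, one by one in either order, squarely and flush on the grey case, which stays where it is. Then take the antenna tile with the orange tab out of the rack and hold it in the air 12 cm in front of the horn's mouth, centred on the horn's axis and square to it (leaning as the horn dips), tab end up and patch side facing the horn; finish while still holding it there, still. Do not touch the horn, and leave the other tiles, the mouse and the bottle alone.

Things in the scene. Friction and masses are not known exactly. Their poses are not given: they have to be found in the camera images.
- case_base: Grey closed metal case with black ends, 90 x 50 x 36 mm (its x, y, z), loose, 0.25 kg, alone on the table: the bottom of the column. Origin at the centre of its underside, z up, x along its long side.
- case_blue: Blue closed case of the same size, 90 x 50 x 36 mm, about 0.25 kg, lying on the black mat. Origin at the centre of its underside, x along its long side; flat top, can be gripped across its 50 mm width.
- case_red: Red closed case, in all else the same as the blue one, also on the mat.
- stand: Fixed measuring stand: a black mat 260 x 300 mm (x, y), 3 mm thick, with yellow edge lines; origin at the mat's centre on the table. At its +x end, 190 mm from the origin, a foot (100 x 140 x 14 mm) and a mast that carries the horn 290 mm above the table.
- horn: Brass flared horn on the mast, fixed in aim for the job: must not be touched. Origin at its pivot, 190 mm from the mat's centre and 290 mm above the table; it looks along its own -x, over the mat, and dips below level by an angle that differs from job to job (about 6 to 26 degrees); z is its up direction (leaning as it dips), y across it.
- horn_mouth (a point): Centre of the horn's open mouth (about 70 mm wide and 57 mm high outside), 90 mm from the pivot along the horn's -x; same axes as horn. The tile's face centre is wanted 120 mm out from here along -x.
- rack: Fixed grey plastic rack, 190 x 84 mm, 24 mm high, with three upright slots in a row along its x (at -75, 0 and +75 mm); each slot is 13 mm wide along x and its floor is 6 mm above the table. Origin at the centre of its underside. Slot walls reach 24 mm above the table.
- tile: Antenna tile to present, loose in any slot, 0.12 kg: plate 64 x 64 mm (y, z), 10 mm thick (x), with a grip tab on top 30 mm wide (y), 10 mm thick, from 64 to 92 mm above its bottom. Origin: centre of its bottom edge, z up. Front (-x): aluminium, copper clover, orange tab. Back (+x): black, brass connector 8 mm long. In the rack it faces the rack's -x (left and back to the robot).
- tile_face (a point): Centre of the copper clover patch on the tile's front face: 5 mm to -x and 32 mm up from tile's origin, same axes.
- tile_aim (a point): Point in the air 120 mm straight out from the patch (along the tile's -x); in the wanted pose it lies on the horn's mouth centre.
- tile_tab (a point): Middle of the tile's orange grip tab, 78 mm above the tile's bottom; pinch the tab's 10 mm thickness (tile x) from above.
- tile_white: Bystander: same size of tile, white tab and white square patch, in another slot. Origin as for tile.
- tile_green: Bystander: same size of tile, green tab and steel clover patch, in another slot. Origin as for tile.
- mouse: Bystander: black computer mouse, 105 x 60 x 34 mm, loose on the table; origin at the centre of its underside.
- bottle: Bystander: water bottle, 64 mm across, 200 mm tall, red cap, standing loose; origin at the centre of its underside.

How it is judged:
By the outcome, as a careful person would: the job done as asked, in the order asked, and still so for the second after the job is handed in, while the arm keeps its last pose, push and grip.
It also fails if it takes over 72 s, if anything falls off the work surface, if the arm or the gripper's body presses on something with over 40 N, if the wrist force passes 120 N, or if a joint passes its speed limit or range.

ROBOT

A 6-joint arm with a two-finger parallel gripper is mounted at the origin on the work surface. World frame = base frame: x ahead of the robot, y to its left, z up, the work surface at z = 0. Lengths are in m, angles in degrees, forces in N, time in s.
With the tool pointing down it reaches from about 0.25 to 0.725 m from the base axis. Payload 9.7 kg.
Tool frame: the origin (TCP) lies between the finger pads; the fingertips stand 11 mm ahead of it and the grasp point (between the pads) lies 8 mm behind it; y points along the fingers, x is the direction in which the jaws open and shut, and the axes are right-handed (so a half turn about y gives the same grasp; the last joint's range is limited). The gripper opens to 85 mm and grips with 20 to 120 N. Pads are 22 mm wide; open, the fingers measure 114 mm over their backs; the gripper's body (76 mm by 85 mm) begins 54 mm behind the grasp point. The pads swing forward as they close: fully open they stand 13 mm farther back than shut.
Start: joints at [-71.219, 4.979, 10.078, 95.1, 0, 90], TCP at [0.177, -0.521, 0.242] pointing down, gripper open.
Joint ranges: [-179.16, 179.16], [-48.56, 103.87], [-65.8, 70.77], [-126.05, 130.52], [-82.76, 87.17], [-180, 180]. Speed limits (degrees/s): [127.2, 127.2, 147.25, 180, 180, 180].

INTERFACE

Orientations are given as [roll, pitch, yaw] about the fixed x, y, z axes, in that order (R = Rz(yaw) Ry(pitch) Rx(roll)).
In Python, from workcell import bot, vision gives the robot as it stands. The module is installed in compiled form; this text tells all that it offers.
- The arm moves only by the shell command python3 -m crank 'ROWS' [OPENING] [FORCE]. ROWS is text: rows parted by semicolons, each of 6 numbers parted by spaces: the shift along the tool's x, y, z in m, then the turn, a rotation vector about the tool's x, y, z in rad. A call has 1 to 8 rows; each row is the pose to reach, as a shift and turn from the pose commanded when the call began, along the tool's axes at that moment; what a row does not reach only later rows make up. A row lasts 1/10 s, in which the tool goes at most 50 mm and 8.59 degrees, less where a joint would pass 70% of its speed; a pose out of reach is approached as far as the arm can. A call with a gripper value outside its range is refused whole. OPENING is the gripper's target within -1 to 1 (shut at 1, half-way at 0, fully open at -1), set as the call begins (- or left out, the last holds). The fingers move at their own pace and stop on an object; FORCE is the grip in N (left out, the last holds). Time passes only in rows, so rows that repeat a pose let the fingers close. It gives the time, the measured TCP pose, the force and the opening at its end, in the units of the state.
- bot.get_obs(): the state, without advancing time (a new reading comes with each control period).
- vision.camera(name): name is "scene" or "top"; returns the picture (420x560x3 uint8, red, green, blue); there is no depth.
- vision.get_calibration(name): a dict with "fx", "fy", "cx", "cy" (pixels), "rvec" (rotation vector, rad) and "tvec" (3), from world to camera coordinates, as OpenCV has them. Camera axes: x right, y down, z forward; pixel columns grow to the right and rows downward; lengths in m; the calibration is good to about 2 mm. A picture is of the moment at which its call begins. get_calibration takes no time and is no camera call.
- bot.job_done(): hands the job in, once; it reports no verdict.
The state is a dict: "time": time; "q": joint angles; "qd": joint speeds; "joint_efforts": joint torques, N m; "ee_pos": TCP position; "tcp_rot": TCP orientation; "wrist_force": force on the tool from outside, world axes, zero at the start; "torque": the same for the moment, N m; "opening": finger opening in m.
Only numpy, scipy, OpenCV 4.12 (cv2) and the standard library are available. Lean on these libraries where they do the work, as an engineer would, in place of code of your own. Each camera call takes 0.05 s, during which the arm holds its last target. There are 200 camera calls.

## Working session

There is one attempt and no reset: what is moved stays moved. The work goes in short steps, Python scripts to look and compute and a shell command to move; the robot and the scene stay as the last step left them, time stands still between calls to the robot, and variables do not carry over. Pictures are saved under pics/ and viewed, about 8 in all and at most 12, crops included, and the job is handed in when it is done.

```bash
mkdir -p pics
python3 - <<'E'
from workcell import bot, vision
import cv2,numpy as np
for n in("scene","top"):
    im=vision.camera(n); cv2.imwrite(f"pics/{n}0.png",im[:,:,::-1])
    c=vision.get_calibration(n); R=cv2.Rodrigues(np.array(c["rvec"]))[0]
    print(n,c, "campos",-R.T@np.array(c["tvec"]).ravel())
print(bot.get_obs())
E
```

```text
scene {'fx': 498.7063526921656, 'fy': 498.7063526921656, 'cx': 289.82486106045275, 'cy': 203.5040508215312, 'rvec': array([ 2.31891242,  0.87338665, -0.32792061]), 'tvec': array([-0.39060454, -0.15432058,  1.50517203])} campos [ 1.01544663 -0.54290968  1.05643116]
top {'fx': 509.1923894563119, 'fy': 509.1923894563119, 'cx': 294.67929340076387, 'cy': 213.9017187473494, 'rvec': array([ 2.14777818, -2.18620794,  0.11003181]), 'tvec': array([0.0071767 , 0.53489033, 1.51436176])} campos [ 0.37526619 -0.00435683  1.56160399]
{'time': 0.1, 'q': array([-7.12176504e+01,  5.00735364e+00,  1.00398622e+01,  9.50978241e+01,
       -7.08021211e-04,  9.00018336e+01]), 'qd': array([-0.04150297, -0.06941532,  0.13266834, -0.00426088, -0.0655645 ,
       -0.06097928]), 'joint_efforts': array([-2.70584162e-03, -5.21562052e+01,  4.65653765e+01,  1.60196068e-02,
       -1.13608103e-04, -1.64661321e-05]), 'ee_pos': array([ 0.17702597, -0.52054645,  0.24166743]), 'tcp_rot': array([-9.00007101e+01,  6.53155628e-02, -7.12194839e+01]), 'wrist_force': array([0.41980683, 0.39643498, 0.01433888]), 'torque': array([ 0.01134931,  0.0128117 , -0.05366993]), 'opening': 0.08529349142711026}
```

View pics/scene0.png

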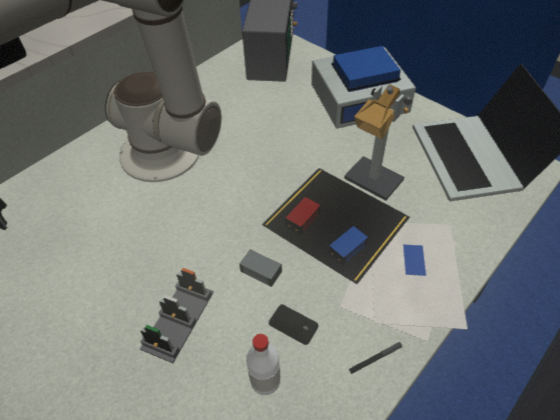

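View pics/top0.png

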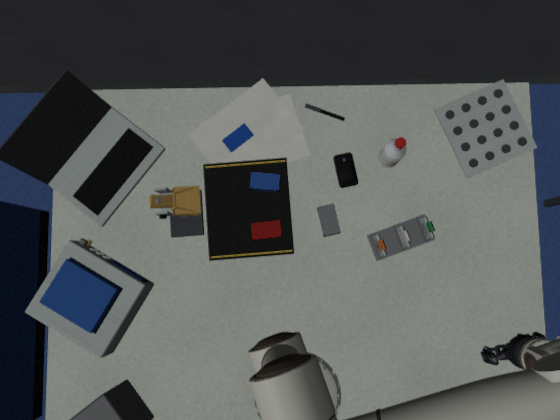

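The scene view shows the red case at (303,212), blue at (348,243), grey at (261,267), the orange tile in the top slot of the rack at (190,280), and the horn at (378,112). The top view shows blue at (265,181), red at (265,230), grey at (329,220), the orange tab at (380,244), and the mat spanning about 205–293 by 158–259. Next I'll look at close crops.

```bash
cat > h.py <<'E'
from workcell import bot, vision
import cv2,numpy as np
from scipy.spatial.transform import Rotation as Ro
def cal(n):
    c=vision.get_calibration(n); return np.array([[c["fx"],0,c["cx"]],[0,c["fy"],c["cy"]],[0,0,1]]),np.array(c["rvec"],float).reshape(3,1),np.array(c["tvec"],float).reshape(3,1)
def ray(n,uv):
    K,r,t=cal(n); R=cv2.Rodrigues(r)[0]; uv=np.atleast_2d(np.array(uv,float))
    d=(R.T@np.linalg.inv(K)@np.c_[uv,np.ones(len(uv))].T).T
    return (-R.T@t).ravel(), d
def plane(n,uv,z):
    o,d=ray(n,uv); return o+d*((z-o[2])/d[:,2])[:,None]
def two(uvs,uvt):
    A=np.zeros((3,3));b=np.zeros(3); rs=[]
    for n,uv in(("scene",uvs),("top",uvt)):
        o,d=ray(n,uv); d=d[0]/np.linalg.norm(d[0]); P=np.eye(3)-np.outer(d,d);A+=P;b+=P@o;rs.append((P,o))
    x=np.linalg.solve(A,b); return x,[round(float(np.linalg.norm(P@(x-o)))*1e3,1) for P,o in rs]
def proj(n,p):
    K,r,t=cal(n); return cv2.projectPoints(np.atleast_2d(np.array(p,float)),r,t,K,None)[0].reshape(-1,2)
E
python3 - <<'E'
from h import *
s=cv2.imread("pics/scene0.png");t=cv2.imread("pics/top0.png")
def crop(im,x,y,w,h,k): return cv2.resize(im[y:y+h,x:x+w],None,fx=k,fy=k,interpolation=cv2.INTER_CUBIC)
a=np.hstack([crop(s,135,250,80,110,4.5/1.65),crop(s,235,245,55,110,4.5/1.65)])
o=np.zeros((600,800,3),np.uint8)
def put(im,x,y,X,Y,w,h,k):
    c=crop(im,x,y,w,h,k); c=c[:600-Y,:800-X]; o[Y:Y+c.shape[0],X:X+c.shape[1]]=c
put(s,135,260,0,0,80,100,4)
put(s,235,245,320,0,50,45,4)
put(s,340,80,520,0,70,75,4)
put(t,360,210,0,400,80,50,4)
put(t,312,200,320,400,36,40,5)
put(t,145,180,520,310,70,65,4)
cv2.imwrite("pics/c1.png",o)
for n,im in(("scene",s),("top",t)):
    H=cv2.cvtColor(im,cv2.COLOR_BGR2HSV)
    for nm,lo,hi in(("blue",(105,120,50),(125,255,255)),("red",(170,120,50),(180,255,255)),("red0",(0,150,60),(4,255,255)),("orange",(5,160,110),(18,255,255)),("green",(50,100,50),(80,255,255)),("yellow",(19,110,90),(32,255,255))):
        m=cv2.inRange(H,lo,hi)
        k,_,st,ce=cv2.connectedComponentsWithStats(m)
        for i in range(1,k):
            if 12<st[i,4]<2500: print(n,nm,st[i],ce[i].round(1))
E
```

```text
scene blue [241   4   7  19  70] [243.6  11.6]
scene blue [344 104  19  16 142] [351.3 111. ]
scene blue [330 226  37  31 570] [348.2 241.1]
scene blue [404 245  21  30 495] [414.  259.7]
scene red0 [289 199  30  26 339] [304.4 211.2]
scene red0 [254 335  14  14 151] [260.  341.2]
scene green [146 326  13   6  36] [152.1 328.5]
scene yellow [383  92   7   8  19] [385.5  95.5]
scene yellow [384  96  10  10  29] [388.2 100.7]
scene yellow [369 104   6   5  14] [372.2 106. ]
scene yellow [374 107   8  17  32] [377.8 116.2]
scene yellow [379 107   7  12  27] [382.7 111.5]
scene yellow [360 110   7  12  23] [363.8 114.8]
scene yellow [360 117  13  14  32] [365.6 123.2]
scene yellow [266 170  55  55 163] [293. 197.]
scene yellow [354 216  52  65 190] [379.7 248. ]
top blue [   0   93   45   53 1206] [ 14.6 110.6]
top blue [223 124  30  28 402] [237.5 137.3]
top blue [   0  160   53  114 1927] [ 25.8 193.7]
top blue [249 172  31  19 507] [264.4 180.8]
top blue [ 35 326  13  94 290] [ 44.1 375.6]
top red0 [395 138  11  10  84] [400.3 142.5]
top red0 [251 220  30  20 490] [265.6 229.5]
top orange [379 240   6   9  25] [381.7 244.3]
top green [427 222   7  10  49] [429.9 226.6]
top yellow [205 160  80   8 143] [244.5 163.6]
top yellow [150 186  51  29 849] [181.9 200.4]
top yellow [211 250  81   8 147] [251.3 253.5]
```

View pics/c1.png

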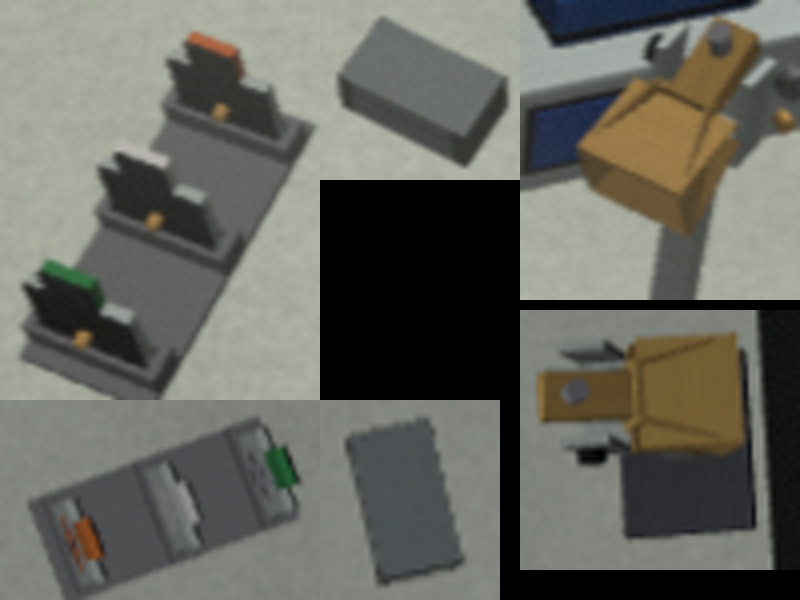

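The crops show the rack's orange tile in its left slot, with the patch facing left and back. The grey box is clear, and so is the horn: its mouth edge is near (345–374,117–138) in the scene view and at column ~205 in the top view. Next I'll measure the objects and look closer at the horn.

```bash
cat > m.py <<'E'
from h import *
def mask(im,name):
    H=cv2.cvtColor(im,cv2.COLOR_RGB2HSV)
    if name=="blue": return cv2.inRange(H,(105,100,40),(125,255,255))
    if name=="red": return cv2.inRange(H,(0,140,50),(5,255,255))|cv2.inRange(H,(174,140,50),(180,255,255))
    return cv2.inRange(H,(0,0,0),(180,120,128))
def comp(m,uv):
    k,l,st,ce=cv2.connectedComponentsWithStats(m,connectivity=4)
    i=min((i for i in range(1,k) if st[i,4]>60),key=lambda i:np.hypot(*(ce[i]-uv)))
    return (l==i).astype(np.uint8),ce[i],st[i]
def box(n,im,name,uv,z0,h=.036,L=.09,W=.05):
    m,c,st=comp(mask(im,name),uv)
    p=plane(n,np.argwhere(m)[:,::-1],z0+h)[:,:2]
    r=cv2.minAreaRect((p*1000).astype(np.float32)); w,hh=r[1]; a=r[2] if w>hh else r[2]+90
    # yaw by moments
    q=p-p.mean(0); e,v=np.linalg.eigh(q.T@q); yaw=np.degrees(np.arctan2(v[1,1],v[0,1]))
    xy=p.mean(0)
    for _ in range(4):   # remove the bias of the visible sides
        R=Ro.from_euler('z',yaw,degrees=True).as_matrix()[:2,:2]
        cs=np.array([[*(xy+R@[sx*L/2,sy*W/2]),z] for sx in(-1,1) for sy in(-1,1) for z in(z0,z0+h)])
        M=cv2.moments(cv2.convexHull(proj(n,cs).astype(np.float32)))
        g=np.array([M['m10'],M['m01']])/M['m00']
        xy=xy+(plane(n,c,z0+h)-plane(n,g,z0+h))[0,:2]
    print(n,name,"xy",xy.round(4),"yaw",round(yaw%180,1),"rect",np.round(a%180,1),np.round(sorted(r[1]),1),"area",st[4],"exp",round(M['m00']))
    return xy,yaw
E
python3 - <<'E'
from m import *
t=cv2.imread("pics/top0.png")[:,:,::-1].copy(); s=cv2.imread("pics/scene0.png")[:,:,::-1].copy()
for nm,u,v,z in(("blue",(265,181),(348,243),.003),("red",(265,230),(303,212),.003),("grey",(329,220),(261,267),0)):
    box("top",t,nm,u,z); box("scene",s,nm,v,z)
# rack
m,c,st=comp(mask(t,"grey"),(403,237)); print("rack st",st)
p=plane("top",np.argwhere(m)[:,::-1],.024)[:,:2]; r=cv2.minAreaRect((p*1000).astype(np.float32)); print("rack",r)
# mat: dark
V=cv2.cvtColor(t,cv2.COLOR_RGB2HSV)
mm=cv2.inRange(V,(0,0,0),(180,255,60)); cv2.imwrite("pics/m.png",mm)
H=V; y=cv2.inRange(H,(18,90,70),(34,255,255))
L=[]
for uv in((244.5,163.6),(251.3,253.5)):
    m,c,st=comp(y,uv); p=plane("top",np.argwhere(m)[:,::-1],.003)[:,:2]
    vx,vy,x0,y0=cv2.fitLine((p*1000).astype(np.float32),cv2.DIST_L2,0,.01,.01).ravel(); 
    d=np.array([vx,vy])*np.sign(vy); tt=(p*1000-[x0,y0])@d
    print("line",np.degrees(np.arctan2(d[1],d[0])),(x0,y0),"ends",np.array([x0,y0])+d*tt.min(),np.array([x0,y0])+d*tt.max())
# orange tab
for n,im,uv in(("top",t,(382,244)),("scene",s,(190,272))):
    H=cv2.cvtColor(im,cv2.COLOR_RGB2HSV); m,c,st=comp(cv2.inRange(H,(4,140,100),(18,255,255)),uv) if n=="top" else (None,)*3
    if n=="top": print(c,st,plane(n,c,.098))
o=np.zeros((600,800,3),np.uint8)
def put(im,x,y,X,Y,w,h,k):
    c=cv2.resize(im[y:y+h,x:x+w],None,fx=k,fy=k,interpolation=cv2.INTER_CUBIC); c=c[:600-Y,:800-X]; o[Y:Y+c.shape[0],X:X+c.shape[1]]=c
put(s,352,82,0,0,50,60,8);put(t,145,180,400,0,50,45,8);put(t,192,180,400,360,20,40,6);put(t,365,225,540,360,30,35,7)
cv2.imwrite("pics/c2.png",o[:,:,::-1])
E
```

```text
top blue xy [0.6383 0.0878] yaw 84.1 rect 84.5 [55.4 91.5] area 534 exp 544
scene blue xy [0.6334 0.0983] yaw 84.5 rect 83.5 [52.4 89.5] area 608 exp 883
top red xy [0.4894 0.0862] yaw 95.9 rect 95.3 [51.8 90.3] area 515 exp 526
scene red xy [0.4832 0.096 ] yaw 96.0 rect 96.2 [47.3 86.4] area 455 exp 787
top grey xy [ 0.5151 -0.1045] yaw 11.6 rect 11.9 [56.9 96.7] area 593 exp 527
scene grey xy [ 0.5183 -0.1049] yaw 7.5 rect 11.9 [ 65.3 101. ] area 949 exp 970
rack st [ 366  210   73   52 1937]
rack ((467.81280517578125, -327.28692626953125), (120.12490844726562, 216.245849609375), 12.461482048034668)
line 93.68463 (np.float32(697.6478), np.float32(149.55356)) ends [705.48146897  27.90891895] [689.63668165 273.95456207]
line 93.62986 (np.float32(418.1495), np.float32(132.39015)) ends [426.05273511   7.80802748] [410.34323547 255.44386308]Traceback (most recent call last):
  File "<stdin>", line 20, in <module>
  File "m.py", line 9, in comp
    i=min((i for i in range(1,k) if st[i,4]>60),key=lambda i:np.hypot(*(ce[i]-uv)))
ValueError: min() iterable argument is empty
```

Run:
```python
from m import *
t=cv2.imread("pics/top0.png")[:,:,::-1].copy(); s=cv2.imread("pics/scene0.png")[:,:,::-1].copy()
V=t.max(2)
# grey case & rack: threshold half way between surface and table
import m
for th in(105,112,120):
    m.mask=lambda im,name:cv2.inRange(cv2.medianBlur(im,3).max(2),0,th)
    print(th); box("top",t,"grey",(329,220),0)
    mk,c,st=comp(m.mask(t,""),(403,237)); p=plane("top",np.argwhere(mk)[:,::-1],.02)[:,:2]; print("rack",cv2.minAreaRect((p*1000).astype(np.float32)))
print("vals grey",V[220,329],"table",V[245,345],V[205,350],"mat",V[205,240], "rack", V[243,392])
# mat x-extent edges along 3 rows-> dark mask ends
for f in(-.11,-.06,0.,.06,.11):
    R=Ro.from_euler('z',93.66,degrees=True).as_matrix()[:2,:2]
    q=np.array([[*(np.array([.558,.141])+R@[x,f]),.003] for x in np.arange(-.17,.17,.002)])
    uv=proj("top",q).astype(np.float32); v=cv2.remap(V,uv[:,0],uv[:,1],cv2.INTER_LINEAR).ravel()
    d=np.where(v<95)[0]; print(f,"dark x",-.17+.002*d.min(),-.17+.002*d.max())
o=np.zeros((600,800,3),np.uint8)
def put(im,x,y,X,Y,w,h,k):
    c=cv2.resize(im[y:y+h,x:x+w],None,fx=k,fy=k,interpolation=cv2.INTER_CUBIC); c=c[:600-Y,:800-X]; o[Y:Y+c.shape[0],X:X+c.shape[1]]=c
put(s,352,82,0,0,50,60,8);put(t,145,180,400,0,50,45,8);put(t,365,225,400,360,35,34,7)
cv2.imwrite("pics/c2.png",o[:,:,::-1])
```

```text
105
top grey xy [ 0.5155 -0.1042] yaw 11.7 rect 11.5 [53.4 92.5] area 541 exp 527
rack ((461.45770263671875, -326.3614501953125), (83.60723114013672, 201.08096313476562), 19.218591690063477)
112
top grey xy [ 0.516  -0.1041] yaw 12.2 rect 11.7 [54.1 94.9] area 558 exp 527
rack ((461.2713928222656, -326.2844543457031), (85.02665710449219, 201.3484649658203), 19.344255447387695)
120
top grey xy [ 0.5152 -0.1041] yaw 11.8 rect 12.0 [54.2 96.1] area 574 exp 527
rack ((461.611328125, -326.34112548828125), (88.08255767822266, 203.44680786132812), 18.98055076599121)
vals grey 83 table 133 134 mat 19 rack 80
-0.11 dark x -0.128 0.12999999999999998
-0.06 dark x -0.128 0.148
0.0 dark x -0.128 0.148
0.06 dark x -0.128 0.168
0.11 dark x -0.128 0.12999999999999998
```

View pics/c2.png

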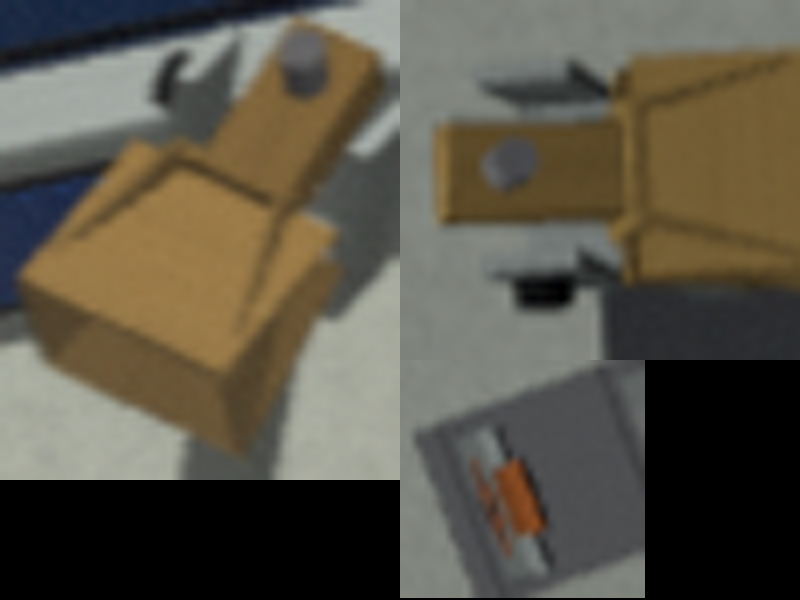

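Run:
```python
from m import *
from scipy.optimize import least_squares
S=Ro.from_euler('z',93.66,degrees=True).as_matrix(); mc=np.array([.558,.142,0])
piv=mc+S@[.19,0,.29]; print("pivot",piv, "proj",proj("top",piv),proj("scene",piv),"foot ctr",proj("top",mc+S@[.19,0,.014]))
sc=np.array([[354.5,116],[380.1,128.5],[357.9,126.75],[382.4,138.9]])-.44
tp=np.array([[198.9,186.0],[200.6,214.6]])-.4
def pts(d):
    R=S@Ro.from_euler('y',-d,degrees=True).as_matrix()   # check sign: +x must rise
    return R,lambda p:(piv+(R@np.array(p).T).T)
c=np.array([[-.09,a*.035,b*.0285] for b in(1,-1) for a in(1,-1)])
def res(x,full=True):
    R,f=pts(x[0]); P=f(c)+(np.r_[x[1:4]] if len(x)>1 else 0)
    a=proj("scene",P); b=proj("top",P[:2])
    return np.r_[(a-sc).ravel(),(b-tp).ravel()]
# which of the sides is +y: print projection
R,f=pts(15); print(R[:,0],proj("scene",f(c)).round(1).tolist(),proj("top",f(c)[:2]).round(1).tolist())
for c_ in (c,c[[1,0,3,2]]):
    c=c_
    r=least_squares(res,[15]); print("dip",r.x,r.cost,r.fun.round(1))
    r=least_squares(res,[15,0,0,0]); print("dip+shift",r.x.round(4),r.cost,r.fun.round(1))
for i in range(2): print("tri",two(sc[i],tp[i]),two(sc[i],tp[1-i]))
# tube's back top edge corners : scene (300,18),(382,55)/8 ; top (437,124),(437,222)/8
a=two((352+300/8-.44,82+18/8-.44),(145+37/8-.44,180+124/8-.44)); b=two((352+382/8-.44,82+55/8-.44),(145+37/8-.44,180+222/8-.44)); print("back",a,b)
a=two((352+215/8-.44,82+165/8-.44),(145+222/8-.44,180+124/8-.44)); b=two((352+290/8-.44,82+205/8-.44),(145+222/8-.44,180+222/8-.44)); print("tube front",a,b)
print("tab",plane("top",(382,244.1),.098),"slot-proj",proj("top",[.4353,-.2515,.098]),proj("scene",[.4353,-.2515,.098]))
```

```text
pivot [0.54587123 0.33161248 0.29      ] proj [[161.75660624 201.17133708]] [[387.12616395  97.44050499]] foot ctr [[185.47186757 212.75471463]]
[-0.06166047  0.96395575  0.25881905] [[353.7, 110.6], [379.4, 122.7], [355.0, 125.1], [379.7, 137.0]] [[199.6, 211.7], [197.9, 184.2]]
dip [27.1379088] 782.9181291722588 [ -0.9   1.4  -1.1   0.9  -0.3   0.9  -0.4   0.5   2.1  27.   -1.3 -28.7]
dip+shift [ 2.81866e+01 -1.50000e-03  3.60000e-03 -1.10000e-03] 779.8390179986696 [ -0.5   1.2  -0.8   0.7   0.3   0.3   0.1  -0.1   0.8  27.7  -2.6 -27.9]
dip [28.45218558] 1543.126999748755 [ 24.5  14.  -26.4 -10.5  24.3  12.7 -24.5 -11.1   0.5   0.    0.5  -1.5]
dip+shift [ 2.94139e+01 -4.20000e-03  6.70000e-03 -4.30000e-03] 1533.1213128733975 [ 24.4  13.6 -26.3 -10.9  24.4  11.9 -24.2 -11.8  -1.8   2.   -1.9   0.4]
tri (array([0.56036804, 0.21464984, 0.32404387]), [24.6, 24.6]) (array([0.51447788, 0.2391242 , 0.2749413 ]), [2.3, 2.3])
tri (array([0.54180576, 0.26606152, 0.22884575]), [30.7, 30.7]) (array([0.58707061, 0.24256041, 0.27585018]), [1.1, 1.1])
back (array([0.54851868, 0.34538151, 0.32657766]), [10.6, 10.6]) (array([0.54039916, 0.37174239, 0.28791106]), [11.8, 11.8])
tube front (array([0.55292448, 0.29627161, 0.30305353]), [8.0, 8.0]) (array([0.54364555, 0.32061776, 0.26274063]), [13.5, 13.5])
tab [[ 0.43599371 -0.25149744  0.098     ]] slot-proj [[382.00943025 244.3418038 ]] [[186.88519215 269.68069428]]
```

Run:
```python
from m import *
from scipy.optimize import least_squares
S=Ro.from_euler('z',93.66,degrees=True).as_matrix(); mc=np.array([.558,.142,0]); piv=mc+S@[.19,0,.29]
sc=np.array([[354.5,116],[380.1,128.5],[357.9,126.75],[382.4,138.9]])-.44
tp=np.array([[200.6,214.6],[198.9,186.0]])-.4
def res(x):
    R=S@Ro.from_euler('zy',[x[4] if len(x)>4 else 0,-x[0]],degrees=True).as_matrix()
    c=np.array([[-.09,a*.035,b*.0285] for b in(1,-1) for a in(1,-1)])
    P=piv+(R@c.T).T+(x[1:4] if len(x)>1 else 0)
    return np.r_[(proj("scene",P)-sc).ravel(),(proj("top",P[:2])-tp).ravel()]
for x0 in([15],[15,0,0,0],[15,0,0,0,0]):
    r=least_squares(res,x0); print(r.x.round(4),round(r.cost,2),r.fun.round(1))
q=lambda X,Y:(352+X/8-.44,82+Y/8-.44); w=lambda X,Y:(145+X/8-.44,180+Y/8-.44)
B=[two(q(300,18),w(37,222)),two(q(382,55),w(37,124))]; F=[two(q(215,165),w(222,222)),two(q(290,205),w(222,124))]
print(B,F); d=(B[0][0]+B[1][0]-F[0][0]-F[1][0])/2; print("tube dir",d,"dip",np.degrees(np.arctan2(d[2],np.hypot(*d[:2]))),"yaw",np.degrees(np.arctan2(d[1],d[0])))
```

```text
[25.2895] 3.54 [-0.9  0.5 -1.   0.  -0.7  0.7 -0.8  0.3  0.4 -1.7  0.4 -0.3]
[ 2.66389e+01 -7.00000e-04  2.40000e-03  3.00000e-04] 1.73 [-0.5  0.4 -0.7 -0.1 -0.1  0.1 -0.2 -0.3 -0.5 -1.3 -0.5  0.1]
[ 2.66395e+01 -1.00000e-04  2.40000e-03  3.00000e-04 -4.17900e-01] 1.7 [-0.4  0.3 -0.8 -0.   0.   0.1 -0.2 -0.2 -0.6 -1.3 -0.4  0.1]
[(array([0.52935639, 0.35885367, 0.30630295]), [0.6, 0.6]), (array([0.55947379, 0.3584191 , 0.3079028 ]), [0.1, 0.1])] [(array([0.533352  , 0.30917545, 0.28186839]), [3.3, 3.3]), (array([0.56315226, 0.30780176, 0.28374763]), [1.7, 1.7])]
tube dir [-0.00383704  0.05014778  0.02429486] dip 25.783022392179646 yaw 94.37544126038914
```

```bash
cat > g.py <<'E'
from h import *
import sys
def down(psi): return Ro.from_euler('xyz',[-90,0,psi],degrees=True)
def row(p,Rt,obs=None):
    o=obs or bot.get_obs(); R=Ro.from_euler('xyz',o['tcp_rot'],degrees=True)
    s=R.inv().apply(np.array(p)-o['ee_pos']); r=(R.inv()*Rt).as_rotvec()
    print("row",' '.join(f"{v:.4f}" for v in np.r_[s,r]),"| dist",round(np.linalg.norm(s),3),"ang",round(np.degrees(np.linalg.norm(r)),1))
def st():
    o=bot.get_obs(); print("t",o['time'],"p",o['ee_pos'].round(4),"rot",o['tcp_rot'].round(2),"q",o['q'].round(1),"F",o['wrist_force'].round(1),"open",round(o['opening'],4))
if __name__=="__main__":
    st(); a=[float(v) for v in sys.argv[1:]]
    if a: row(a[:3],down(a[3]))
E
python3 g.py .6383 .0878 .2 -5.7
```

```text
t 0.1 p [ 0.177  -0.5205  0.2417] rot [-9.000e+01  7.000e-02 -7.122e+01] q [-71.2   5.   10.   95.1  -0.   90. ] F [0.4 0.4 0. ] open 0.0853
row -0.4274 0.0421 0.6326 -0.0006 -1.1435 -0.0010 | dist 0.765 ang 65.5
```

```bash
r="-0.214 0 0.316 0 -0.572 0"; python3 -m crank '-0.03 0 0.045 0 -0.08 0;-0.06 0 0.09 0 -0.17 0;-0.09 0 0.135 0 -0.25 0;-0.12 0 0.18 0 -0.34 0;-0.15 0 0.225 0 -0.42 0;-0.18 0 0.27 0 -0.5 0;-0.214 0 0.316 0 -0.572 0;-0.214 0 0.316 0 -0.572 0' -1 40; python3 g.py .6383 .0878 .2 -5.7
```

```text
time: 0.9
ee_pos: [0.4085, -0.2137, 0.2421]
tcp_rot: [-90.0, 0.0, -38.2]
wrist_force: [-0.4, -0.6, -0.1]
opening: 0.0856
t 0.9 p [ 0.4085 -0.2137  0.2421] rot [-8.998e+01  2.000e-02 -3.820e+01] q [-27.6  -7.1  -1.9  95.3   0.  100.6] F [-0.4 -0.6 -0.1] open 0.0856
row -0.0059 0.0422 0.3790 -0.0005 -0.5672 -0.0002 | dist 0.381 ang 32.5
```

```bash
python3 -m crank '0 0.005 0.045 0 -0.08 0;0 0.01 0.09 0 -0.16 0;0 0.015 0.14 0 -0.24 0;-0.003 0.02 0.19 0 -0.32 0;-0.006 0.03 0.24 0 -0.4 0;-0.006 0.035 0.29 0 -0.48 0;-0.006 0.042 0.34 0 -0.567 0;-0.006 0.042 0.379 0 -0.567 0'; python3 -m crank '0 0 0 0 0 0;0 0 0 0 0 0'; python3 g.py .6383 .0878 .020 -5.7
python3 - <<'E'
from h import *
t=vision.camera("top"); s=vision.camera("scene")
o=np.hstack([cv2.resize(t[150:270,200:320],(400,400),interpolation=cv2.INTER_CUBIC),cv2.resize(s[150:290,270:410],(400,400),interpolation=cv2.INTER_CUBIC)])
cv2.imwrite("pics/b1.png",o[:,:,::-1])
E
```

```text
time: 1.7
ee_pos: [0.639, 0.0865, 0.1984]
tcp_rot: [-90.0, 0.1, -5.7]
wrist_force: [-0.2, 0.2, 1.4]
opening: 0.085
time: 1.9
ee_pos: [0.6382, 0.0849, 0.199]
tcp_rot: [-90.0, 0.1, -5.9]
wrist_force: [-0.8, -1.2, 0.3]
opening: 0.0854
t 1.9 p [0.6382 0.0849 0.199 ] rot [-90.04   0.12  -5.88] q [  7.6  17.7  20.   92.5  -0.  103.5] F [-0.8 -1.2  0.3] open 0.0854
row 0.0001 0.1790 0.0030 0.0007 -0.0031 -0.0022 | dist 0.179 ang 0.2
```

View pics/b1.png

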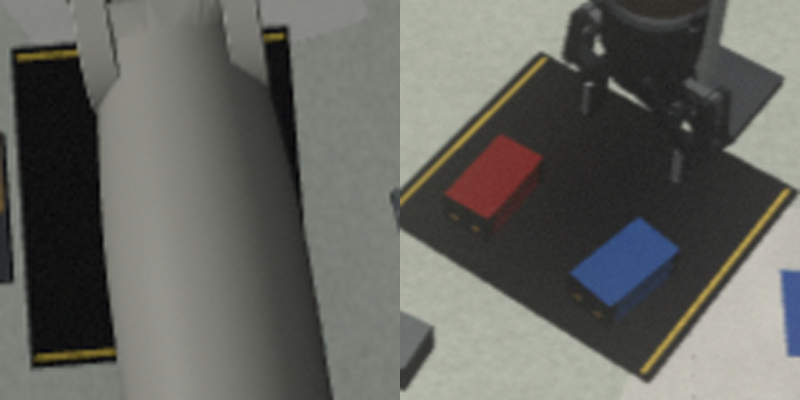

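The scene crop shows the gripper above and clear of the blue case at about (625,260), with black ends on the cases. Going down on it.

```bash
python3 -m crank '0 0.045 0.0017 0 0 0;0 0.09 0.0017 0 0 0;0 0.13 0.0017 0 0 0;0 0.15 0.0017 0 0 0;0 0.165 0.0017 0 0 0;0 0.174 0.0017 0 0 0;0 0.179 0.0017 0 0 0;0 0.179 0.0017 0 0 0' && python3 -m crank '0 0 0 0 0 0;0 0 0 0 0 0;0 0 0 0 0 0;0 0 0 0 0 0;0 0 0 0 0 0;0 0 0 0 0 0;0 0 0 0 0 0;0 0 0 0 0 0' 0.9 40; python3 g.py .6383 .0866 .22 -5.7
```

```text
time: 2.8
ee_pos: [0.6387, 0.0857, 0.0218]
tcp_rot: [-90.0, -0.0, -6.0]
wrist_force: [-0.5, 0.9, -0.6]
opening: 0.0853
time: 3.6
ee_pos: [0.6391, 0.086, 0.0224]
tcp_rot: [-90.0, -0.1, -6.0]
wrist_force: [0.1, -0.1, 5.9]
opening: 0.0491
t 3.6 p [0.6391 0.086  0.0224] rot [-89.98  -0.1   -5.95] q [  7.7  19.1   2.2  73.    0.  103.6] F [ 0.1 -0.1  5.9] open 0.0491
row -0.0005 -0.1976 0.0006 -0.0004 -0.0044 0.0017 | dist 0.198 ang 0.3
```

```bash
python3 -m crank '0 -0.02 0 0 0 0;0 -0.05 0 0 0 0;0 -0.08 0 0 0 0;0 -0.11 0 0 0 0;0 -0.13 0 0 0 0;0 -0.14 0 0 0 0;0 -0.14 0 0 0 0' && python3 g.py .5155 -.1042 .14 -78.3
```

```text
time: 4.3
ee_pos: [0.6389, 0.086, 0.1622]
tcp_rot: [-90.0, -0.1, -6.0]
wrist_force: [-0.0, 0.5, -2.4]
opening: 0.0494
t 4.3 p [0.6389 0.086  0.1622] rot [-89.98  -0.09  -5.96] q [  7.7  17.2  15.4  88.   -0.  103.6] F [-0.   0.5 -2.4] open 0.0494
row -0.1031 0.0220 -0.2020 -0.0013 1.2626 0.0011 | dist 0.228 ang 72.3
```

```bash
python3 -m crank '-0.006 0 -0.012 0 0.07 0;-0.02 0 -0.04 0 0.21 0;-0.035 0.005 -0.07 0 0.35 0;-0.05 0.01 -0.1 0 0.49 0;-0.067 0.015 -0.13 0 0.63 0;-0.083 0.02 -0.16 0 0.77 0;-0.097 0.022 -0.19 0 0.91 0;-0.103 0.022 -0.202 0 1.05 0' && python3 -m crank '0 0 0 0 0.1 0;0 0 0 0 0.18 0;0 0 0 0 0.212 0;0 0 0 0 0.212 0;0 0 0 0 0.212 0' && python3 g.py .5155 -.1042 .0574 -78.3
```

```text
time: 5.1
ee_pos: [0.5128, -0.1061, 0.1371]
tcp_rot: [-90.2, 0.1, -66.5]
wrist_force: [0.9, 0.2, -2.1]
opening: 0.0492
time: 5.6
ee_pos: [0.5146, -0.1042, 0.1381]
tcp_rot: [-90.1, 0.0, -78.2]
wrist_force: [0.7, 0.1, -1.5]
opening: 0.0492
t 5.6 p [ 0.5146 -0.1042  0.1381] rot [-9.009e+01  4.000e-02 -7.820e+01] q [-11.4   0.9  -5.7  83.5  -0.  156.7] F [ 0.7  0.1 -1.5] open 0.0492
row 0.0002 0.0807 0.0010 0.0016 0.0018 -0.0007 | dist 0.081 ang 0.1
```

```bash
python3 -m crank '0 0.02 0.0005 0 0 0;0 0.05 0.0005 0 0 0;0 0.07 0.0005 0 0 0;0 0.078 0.0005 0 0 0;0 0.081 0.0005 0 0 0;0 0.082 0.0005 0 0 0;0 0.083 0.0005 0 0 0;0 0.083 0.0005 0 0 0' && python3 g.py .5155 -.1042 .0554 -78.3
python3 - <<'E'
from h import *
t=vision.camera("top"); s=vision.camera("scene")
o=np.hstack([cv2.resize(t[180:260,290:370],(400,400),interpolation=cv2.INTER_CUBIC),cv2.resize(s[225:305,220:300],(400,400),interpolation=cv2.INTER_CUBIC)])
cv2.imwrite("pics/b2.png",o[:,:,::-1])
E
```

```text
time: 6.4
ee_pos: [0.5161, -0.1043, 0.0571]
tcp_rot: [-89.9, -0.0, -78.3]
wrist_force: [-0.4, 0.2, -2.5]
opening: 0.0491
t 6.4 p [ 0.5161 -0.1043  0.0571] rot [-8.993e+01 -3.000e-02 -7.826e+01] q [-11.4   2.2 -13.3  74.4   0.  156.8] F [-0.4  0.2 -2.5] open 0.0491
row -0.0002 0.0017 -0.0005 -0.0012 0.0007 0.0005 | dist 0.002 ang 0.1
```

View pics/b2.png

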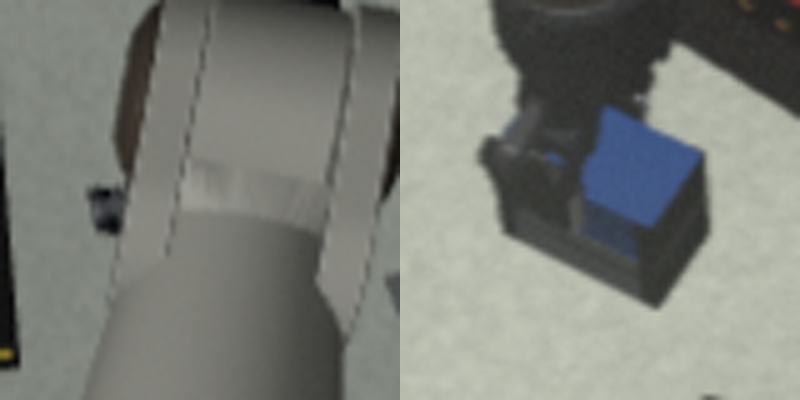

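In the scene crop the held blue case sits just over the grey one. The corner lines at (640,260)→(657,305) and (706,155)→(709,235) run on without a step. Lower and release.

```bash
python3 -m crank '0 0.001 0 0 0 0;0 0.0018 0 0 0 0;0 0.0022 0 0 0 0;0 0.0022 0 0 0 0' && python3 g.py && python3 -m crank '0 0 0 0 0 0;0 0 0 0 0 0;0 0 0 0 0 0;0 0 0 0 0 0;0 0 0 0 0 0;0 0 0 0 0 0' -1 && python3 -m crank '0 -0.01 0 0 0 0;0 -0.03 0 0 0 0;0 -0.07 0 0 0 0;0 -0.11 0 0 0 0;0 -0.15 0 0 0 0;0 -0.15 0 0 0 0' && python3 g.py .4894 .085 .20 5.5
```

```text
time: 6.9
ee_pos: [0.5158, -0.1043, 0.0553]
tcp_rot: [-89.9, -0.0, -78.3]
wrist_force: [-3.6, 0.7, 7.1]
opening: 0.0494
t 6.9 p [ 0.5158 -0.1043  0.0553] rot [-8.994e+01 -3.000e-02 -7.826e+01] q [-11.4   2.3 -13.5  74.2  -0.  156.8] F [-3.6  0.7  7.1] open 0.0494
time: 7.5
ee_pos: [0.5155, -0.1042, 0.054]
tcp_rot: [-90.0, 0.0, -78.3]
wrist_force: [0.4, 0.5, -0.4]
opening: 0.0855
time: 8.1
ee_pos: [0.5173, -0.1046, 0.2107]
tcp_rot: [-89.5, -0.2, -78.3]
wrist_force: [0.3, 0.5, 0.3]
opening: 0.0854
t 8.1 p [ 0.5173 -0.1046  0.2107] rot [-89.53  -0.2  -78.27] q [-11.4   0.9   2.3  90.9   0.  156.8] F [0.3 0.5 0.3] open 0.0854
row -0.1913 0.0102 0.0111 -0.0041 -1.4620 0.0089 | dist 0.192 ang 83.8
```

```bash
python3 -m crank '-0.02 0 0 0 -0.14 0;-0.05 0 0 0 -0.28 0;-0.08 0 0.003 0 -0.42 0;-0.11 0 0.006 0 -0.56 0;-0.14 0 0.009 0 -0.7 0;-0.165 0 0.011 0 -0.84 0;-0.185 0 0.011 0 -0.98 0;-0.191 0 0.011 0 -1.12 0' && python3 -m crank '0 0 0 0 -0.14 0;0 0 0 0 -0.28 0;0 0 0 0 -0.345 0;0 0 0 0 -0.345 0;0 0 0 0 -0.345 0' && python3 g.py .4894 .085 .022 5.6
python3 - <<'E'
from m import *
t=vision.camera("top"); s=vision.camera("scene")
try:
    box("top",t,"blue",(329,216),.036)
except Exception as e: print(e)
o=np.hstack([cv2.resize(t[180:260,290:370],(400,400),interpolation=cv2.INTER_CUBIC),cv2.resize(s[225:305,220:300],(400,400),interpolation=cv2.INTER_CUBIC)])
cv2.imwrite("pics/b3.png",o[:,:,::-1])
E
```

```text
time: 8.9
ee_pos: [0.487, 0.0867, 0.2042]
tcp_rot: [-90.0, 0.0, -13.7]
wrist_force: [0.3, 0.3, -0.3]
opening: 0.0856
time: 9.4
ee_pos: [0.4874, 0.085, 0.2041]
tcp_rot: [-90.0, 0.0, 5.5]
wrist_force: [-0.2, 0.0, -0.2]
opening: 0.0849
t 9.4 p [0.4874 0.085  0.2041] rot [-90.     0.     5.54] q [ 9.9 -3.2 -2.4 90.8 -0.  94.3] F [-0.2  0.  -0.2] open 0.0849
row 0.0020 0.1821 -0.0002 0.0000 -0.0010 -0.0000 | dist 0.182 ang 0.1
top blue xy [ 0.5149 -0.1045] yaw 11.2 rect 11.6 [50.7 89.1] area 519 exp 553
```

View pics/b3.png

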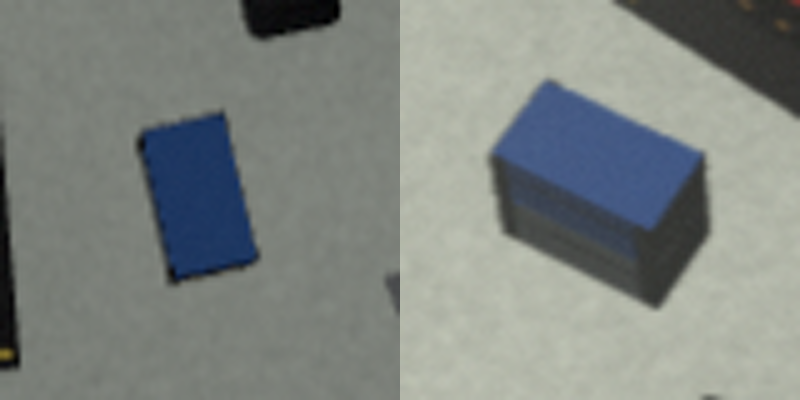

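The blue case sits flush on the grey one: straight corner edges in the scene crop at (495,155)→(505,235) and (640,230)→(657,305). Next is the red case.

```bash
python3 -m crank '0.002 0.045 0 0 0 0;0.002 0.09 0 0 0 0;0.002 0.13 0 0 0 0;0.002 0.15 0 0 0 0;0.002 0.165 0 0 0 0;0.002 0.177 0 0 0 0;0.002 0.182 0 0 0 0;0.002 0.182 0 0 0 0' && python3 -m crank '0 0 0 0 0 0;0 0 0 0 0 0;0 0 0 0 0 0;0 0 0 0 0 0;0 0 0 0 0 0;0 0 0 0 0 0;0 0 0 0 0 0;0 0 0 0 0 0' 0.9 40 && python3 g.py && python3 -m crank '0 -0.02 0 0 0 0;0 -0.05 0 0 0 0;0 -0.08 0 0 0 0;0 -0.11 0 0 0 0;0 -0.14 0 0 0 0;0 -0.16 0 0 0 0;0 -0.16 0 0 0 0' && python3 g.py .5155 -.1044 .18 -78.4
```

```text
time: 10.3
ee_pos: [0.4897, 0.0852, 0.0222]
tcp_rot: [-90.0, -0.0, 5.7]
wrist_force: [0.4, 0.0, 0.5]
opening: 0.0853
time: 11.1
ee_pos: [0.4903, 0.0854, 0.0232]
tcp_rot: [-90.0, -0.1, 5.7]
wrist_force: [0.7, -0.2, 6.2]
opening: 0.0494
t 11.1 p [0.4903 0.0854 0.0232] rot [-89.99  -0.13   5.67] q [  9.9  -0.6 -20.   70.4  -0.   94.2] F [ 0.7 -0.2  6.2] open 0.0494
time: 11.8
ee_pos: [0.4905, 0.0854, 0.1847]
tcp_rot: [-90.0, -0.2, 5.7]
wrist_force: [0.2, 0.6, -3.3]
opening: 0.0491
t 11.8 p [0.4905 0.0854 0.1847] rot [-89.98  -0.23   5.67] q [ 9.9 -3.2 -4.6 88.4  0.  94.2] F [ 0.2  0.6 -3.3] open 0.0491
row 0.0061 0.0047 -0.1913 -0.0032 1.4673 0.0031 | dist 0.191 ang 84.1
```

```bash
python3 -m crank '0 0 -0.012 0 0.07 0;0 0 -0.03 0 0.2 0;0.001 0 -0.06 0 0.34 0;0.003 0.005 -0.09 0 0.48 0;0.005 0.005 -0.12 0 0.62 0;0.006 0.005 -0.15 0 0.76 0;0.006 0.005 -0.18 0 0.9 0;0.006 0.005 -0.191 0 1.04 0' && python3 -m crank '0 0 0 0 0.14 0;0 0 0 0 0.28 0;0 0 0 0 0.38 0;0 0 0 0 0.427 0;0 0 0 0 0.427 0;0 0 0 0 0.427 0' && python3 g.py .5153 -.1044 .0945 -78.4
```

```text
time: 12.6
ee_pos: [0.5138, -0.1064, 0.175]
tcp_rot: [-90.1, 0.1, -54.4]
wrist_force: [0.0, 0.4, -3.3]
opening: 0.0491
time: 13.2
ee_pos: [0.5139, -0.1042, 0.1759]
tcp_rot: [-90.1, 0.0, -78.3]
wrist_force: [0.6, -0.1, -3.2]
opening: 0.0492
t 13.2 p [ 0.5139 -0.1042  0.1759] rot [-9.008e+01  4.000e-02 -7.829e+01] q [-11.5   0.7  -1.7  87.7   0.  156.8] F [ 0.6 -0.1 -3.2] open 0.0492
row 0.0005 0.0814 0.0014 0.0015 0.0019 -0.0006 | dist 0.081 ang 0.1
```

```bash
python3 -m crank '0.0004 0.02 0.001 0 0.002 0;0.0004 0.05 0.001 0 0.002 0;0.0004 0.07 0.001 0 0.002 0;0.0004 0.078 0.001 0 0.002 0;0.0004 0.081 0.001 0 0.002 0;0.0004 0.081 0.001 0 0.002 0;0.0004 0.081 0.001 0 0.002 0' && python3 g.py .5153 -.1044 .092 -78.4
python3 - <<'E'
from h import *
s=vision.camera("scene")
cv2.imwrite("pics/b4.png",cv2.resize(s[215:305,220:310],(540,540),interpolation=cv2.INTER_CUBIC)[:,:,::-1])
E
```

```text
time: 13.9
ee_pos: [0.516, -0.1045, 0.0972]
tcp_rot: [-89.9, -0.0, -78.5]
wrist_force: [0.2, 0.0, -2.5]
opening: 0.0491
t 13.9 p [ 0.516  -0.1045  0.0972] rot [-8.991e+01 -4.000e-02 -7.848e+01] q [-11.5   1.3  -9.8  78.8   0.  157. ] F [ 0.2  0.  -2.5] open 0.0491
row -0.0003 0.0052 -0.0006 -0.0015 -0.0014 0.0006 | dist 0.005 ang 0.1
```

View pics/b4.png

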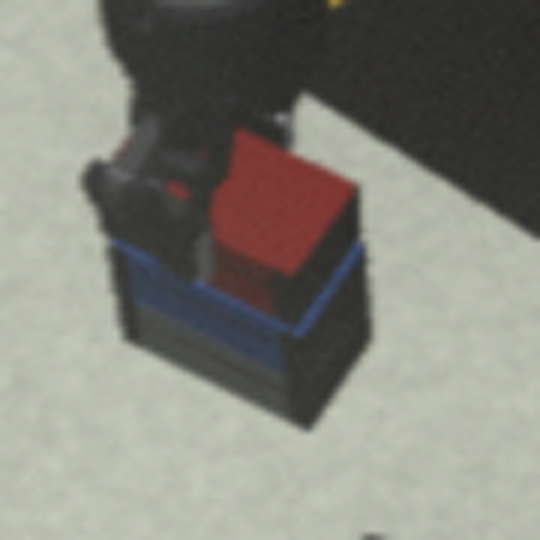

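The red case hovers about 5 mm over the blue one, with the front corner edge in line: (293,275)→(300,335)→(310,430). Lower and release.

```bash
python3 -m crank '-0.0002 0.0015 -0.0003 0 -0.001 0;-0.0002 0.003 -0.0003 0 -0.001 0;-0.0002 0.004 -0.0003 0 -0.001 0;-0.0002 0.0045 -0.0003 0 -0.001 0;-0.0002 0.0045 -0.0003 0 -0.001 0' && python3 g.py && python3 -m crank '0 0.0003 0 0 0 0;0 0.0005 0 0 0 0;0 0.0005 0 0 0 0' && python3 g.py .5153 -.1044 .092 -78.4
```

```text
time: 14.45
ee_pos: [0.5152, -0.1043, 0.0923]
tcp_rot: [-90.0, -0.0, -78.4]
wrist_force: [-2.7, 0.8, 4.3]
opening: 0.0497
t 14.45 p [ 0.5152 -0.1043  0.0923] rot [-8.996e+01 -2.000e-02 -7.844e+01] q [-11.4   1.4 -10.3  78.3  -0.  157. ] F [-2.7  0.8  4.3] open 0.0497
time: 14.75
ee_pos: [0.5151, -0.1044, 0.0922]
tcp_rot: [-89.9, -0.0, -78.4]
wrist_force: [-4.8, 0.6, 9.3]
opening: 0.0495
t 14.75 p [ 0.5151 -0.1044  0.0922] rot [-8.995e+01 -3.000e-02 -7.844e+01] q [-11.4   1.3 -10.3  78.3  -0.  157. ] F [-4.8  0.6  9.3] open 0.0495
row 0.0001 0.0002 0.0001 -0.0009 -0.0007 0.0005 | dist 0.0 ang 0.1
```

```bash
python3 -m crank '0 0 0 0 0 0;0 0 0 0 0 0;0 0 0 0 0 0;0 0 0 0 0 0;0 0 0 0 0 0;0 0 0 0 0 0' -1 && python3 -m crank '0 -0.01 0 0 0 0;0 -0.03 0 0 0 0;0 -0.07 0 0 0 0;0 -0.11 0 0 0 0;0 -0.11 0 0 0 0' && python3 -m crank '0 0 -0.01 0 -0.14 0;0 0 -0.02 0 -0.28 0;0 0 -0.03 0 -0.42 0;0 0 -0.04 0 -0.56 0;0 0 -0.05 0 -0.7 0;0 0 -0.06 0 -0.84 0;0 0 -0.07 0 -0.98 0;0 0 -0.07 0 -1.12 0' && python3 -m crank '0 0 0 0 -0.14 0;0 0 0 0 -0.28 0;0 0 0 0 -0.42 0;0 0 0 0 -0.56 0;0 0 0 0 -0.7 0;0 0 0 0 -0.84 0;0 0 0 0 -0.98 0;0 0 0 0 -1.12 0' && python3 g.py .4357 -.2515 .20 109.2
```

```text
time: 15.35
ee_pos: [0.515, -0.1043, 0.091]
tcp_rot: [-90.0, 0.0, -78.4]
wrist_force: [0.3, -1.0, 0.1]
opening: 0.0856
time: 15.85
ee_pos: [0.5168, -0.1047, 0.2077]
tcp_rot: [-89.5, -0.2, -78.4]
wrist_force: [-0.5, -0.0, -0.6]
opening: 0.086
time: 16.65
ee_pos: [0.4456, -0.1185, 0.2017]
tcp_rot: [-90.0, -0.0, -14.0]
wrist_force: [0.3, -0.1, 0.2]
opening: 0.0852
time: 17.45
ee_pos: [0.4464, -0.1183, 0.2014]
tcp_rot: [-90.0, -0.0, 50.2]
wrist_force: [-0.4, 1.1, -0.3]
opening: 0.0855
t 17.45 p [ 0.4464 -0.1183  0.2014] rot [-90.01  -0.    50.24] q [-14.8  -7.7  -6.9  90.8  -0.   24.9] F [-0.4  1.1 -0.3] open 0.0855
row -0.1092 0.0014 -0.0770 0.0002 -1.0291 -0.0000 | dist 0.134 ang 59.0
```

Run:
```python
from m import *
t=cv2.imread("pics/top0.png")[:,:,::-1].copy(); s=cv2.imread("pics/scene0.png")[:,:,::-1].copy()
for n,im,(x,y,w,h) in(("top",t,(370,232,24,24)),("scene",s,(172,262,30,20))):
    c=im[y:y+h,x:x+w].astype(int); 
    wgt=np.clip(c[:,:,0]-c[:,:,2]-25,0,None); m=wgt>25
    k,l,stt,ce=cv2.connectedComponentsWithStats(m.astype(np.uint8),connectivity=4)
    for i in range(1,k):
        if stt[i,4]>5: print(n,stt[i],"cent",ce[i]+[x,y],plane(n,ce[i]+[x,y],.098).round(4))
    i=1+np.argmax(stt[1:,4]); yx=np.argwhere(l==i)[:,::-1]+[x,y]; p=plane(n,yx,.098)[:,:2]*1000
    print(cv2.minAreaRect(p.astype(np.float32)))
    print(np.where(l==i,c[:,:,0],0)[stt[i,1]:stt[i,1]+stt[i,3],stt[i,0]:stt[i,0]+stt[i,2]])
```

```text
top [ 9  7  7 11 43] cent [381.6744186  244.41860465] [[ 0.4351 -0.2505  0.098 ]]
((435.17462158203125, -249.91256713867188), (29.686635971069336, 12.328542709350586), 19.900054931640625)
[[  0   0 109   0   0   0   0]
 [  0 120 129  82   0   0   0]
 [110 128 131  92   0   0   0]
 [106 122 130 118   0   0   0]
 [106 112 128 131  82   0   0]
 [101 108 122 130 118   0   0]
 [  0 108 119 129 131  81   0]
 [  0   0 112 128 132  91   0]
 [  0   0 107 121 131 118   0]
 [  0   0 106 112 128 131  82]
 [  0   0   0 107 121 102   0]]
scene [10  6 12  6 35] cent [187.57142857 270.62857143] [[ 0.4384 -0.2521  0.098 ]]
((438.6252746582031, -251.94985961914062), (28.278526306152344, 6.8760762214660645), 18.760990142822266)
[[  0 166 170   0   0   0   0   0   0   0   0   0]
 [166 169 171 169 169 171   0   0   0   0   0   0]
 [125 155 164 167 168 170 172 171 170   0   0   0]
 [  0   0   0 123 153 163 166 170 170 171 169   0]
 [  0   0   0   0   0   0 130 153 166 169 168 155]
 [  0   0   0   0   0   0   0   0 124 152 158 132]]
```

```bash
python3 -m crank '-0.02 0 -0.015 0 -0.14 0;-0.04 0 -0.03 0 -0.28 0;-0.06 0 -0.045 0 -0.42 0;-0.08 0 -0.06 0 -0.56 0;-0.1 0 -0.07 0 -0.7 0;-0.109 0 -0.077 0 -0.84 0;-0.109 0 -0.077 0 -0.98 0;-0.109 0 -0.077 0 -1.03 0' 0 && python3 -m crank '0 0 0 0 0 0;0 0 0 0 0 0' && python3 g.py .436 -.2523 .13 109.3
```

```text
time: 18.25
ee_pos: [0.4349, -0.2518, 0.2013]
tcp_rot: [-90.0, -0.0, 109.2]
wrist_force: [-0.1, 0.2, -0.7]
opening: 0.043
time: 18.45
ee_pos: [0.4351, -0.2513, 0.2013]
tcp_rot: [-90.0, 0.0, 108.8]
wrist_force: [0.0, -0.3, 0.3]
opening: 0.0427
t 18.45 p [ 0.4351 -0.2513  0.2013] rot [-90.     0.   108.82] q [-30.   -2.2  -1.8  90.4   0.  -48.8] F [ 0.  -0.3  0.3] open 0.0427
row -0.0012 0.0713 -0.0005 0.0000 -0.0084 -0.0000 | dist 0.071 ang 0.5
```

```bash
python3 -m crank '-0.0012 0.03 -0.0005 0 -0.008 0;-0.0012 0.05 -0.0005 0 -0.008 0;-0.0012 0.065 -0.0005 0 -0.008 0;-0.0012 0.071 -0.0005 0 -0.008 0;-0.0012 0.071 -0.0005 0 -0.008 0' && python3 g.py .436 -.2523 .086 109.3
python3 - <<'E'
from h import *
t=vision.camera("top"); s=vision.camera("scene")
print(proj("scene",[[.436,-.2523,.098],bot.get_obs()['ee_pos']]))
o=np.hstack([cv2.resize(t[205:275,355:425],(400,400),interpolation=cv2.INTER_CUBIC),cv2.resize(s[235:315,150:230],(400,400),interpolation=cv2.INTER_CUBIC)])
cv2.imwrite("pics/d1.png",o[:,:,::-1])
E
```

```text
time: 18.95
ee_pos: [0.4358, -0.2521, 0.1297]
tcp_rot: [-90.0, -0.0, 109.4]
wrist_force: [0.2, -0.2, -0.1]
opening: 0.0426
t 18.95 p [ 0.4358 -0.2521  0.1297] rot [-8.9970e+01 -4.0000e-02  1.0936e+02] q [-30.   -2.1  -9.6  82.6   0.  -49.4] F [ 0.2 -0.2 -0.1] open 0.0426
row -0.0003 0.0437 -0.0001 -0.0005 0.0010 0.0006 | dist 0.044 ang 0.1
[[186.820611   270.08391606]
 [184.34456077 262.19898285]]
```

View pics/d1.png

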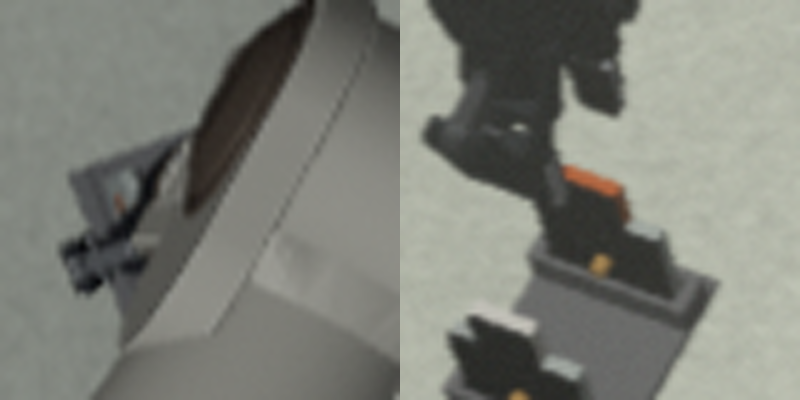

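The scene crop shows the jaws astride the tab, with the finger tips at about (553,200) and (610,110) and the tab top at (597,183). The mid-point agrees with the tab. Descend and grip.

```bash
python3 -m crank '0 0.015 0 0 0 0;0 0.03 0 0 0 0;0 0.038 0 0 0 0;0 0.042 0 0 0 0;0 0.044 0 0 0 0;0 0.044 0 0 0 0' && python3 -m crank '0 0 0 0 0 0;0 0 0 0 0 0;0 0 0 0 0 0;0 0 0 0 0 0;0 0 0 0 0 0;0 0 0 0 0 0' 1 50 && python3 g.py
```

```text
time: 19.65
ee_pos: [0.436, -0.2523, 0.086]
tcp_rot: [-90.0, -0.0, 109.4]
wrist_force: [-0.5, 0.2, 0.6]
opening: 0.0428
time: 20.25
ee_pos: [0.4363, -0.2525, 0.0866]
tcp_rot: [-90.0, 0.1, 109.4]
wrist_force: [1.4, -0.4, 6.1]
opening: 0.0091
t 20.25 p [ 0.4363 -0.2525  0.0866] rot [-9.0040e+01  5.0000e-02  1.0937e+02] q [-30.1  -1.5 -13.8  77.7  -0.  -49.4] F [ 1.4 -0.4  6.1] open 0.0091
```

```bash
cat > tgt.py <<'E'
from g import *
DIP=25.8; YAW=93.7; piv=np.array([.5459,.3322,.29])
Hm=Ro.from_euler('zy',[YAW,-DIP],degrees=True).as_matrix(); hx,hy,hz=Hm.T
face=piv-.21*hx
tx,ty,tz=-hx,-hy,hz
def target(yo=0.,zo=.0806):   # TCP's place in the tile's frame
    return face+.005*tx+(zo-.032)*tz+yo*ty, Ro.from_matrix(np.c_[-tx,-tz,-ty])
if __name__=="__main__":
    import sys
    a=[float(v) for v in sys.argv[1:]]; p,R=target(*(a[:2] if a else ())); off=np.array(a[2:5]) if len(a)>2 else 0
    print("face",face.round(4),"tcp",p.round(4),R.as_euler('xyz',degrees=True).round(2)); st(); row(p+off,R)
E
python3 -m crank '0 -0.01 0 0 0 0;0 -0.03 0 0 0 0;0 -0.06 0 0 0 0;0 -0.1 0 0 0 0;0 -0.14 0 0 0 0;0 -0.17 0 0 0 0;0 -0.18 0 0 0 0;0 -0.18 0 0 0 0' && python3 tgt.py
python3 - <<'E'
from h import *
s=vision.camera("scene"); t=vision.camera("top")
p=bot.get_obs()['ee_pos']; u=proj("scene",p)[0].astype(int); v=proj("top",p)[0].astype(int); print(u,v)
o=np.hstack([cv2.resize(s[u[1]-30:u[1]+50,u[0]-40:u[0]+40],(400,400),interpolation=cv2.INTER_CUBIC),cv2.resize(s[215:295,220:300],(400,400),interpolation=cv2.INTER_CUBIC)])
cv2.imwrite("pics/d2.png",o[:,:,::-1])
E
```

```text
time: 21.05
ee_pos: [0.4363, -0.2524, 0.2668]
tcp_rot: [-90.1, 0.0, 109.4]
wrist_force: [-0.6, -0.1, -1.5]
opening: 0.0091
face [0.5581 0.1226 0.2959] tcp [0.5372 0.1176 0.3398] [-115.75    1.61   93.33]
t 21.05 p [ 0.4363 -0.2524  0.2668] rot [-9.0050e+01  5.0000e-02  1.0938e+02] q [-30.1  -0.8   6.9  97.6   0.  -49.4] F [-0.6 -0.1 -1.5] open 0.0091
row 0.3155 -0.0731 -0.2180 -0.4416 0.2691 0.0896 | dist 0.39 ang 30.1
[172 225] [393 241]
```

View pics/d2.png

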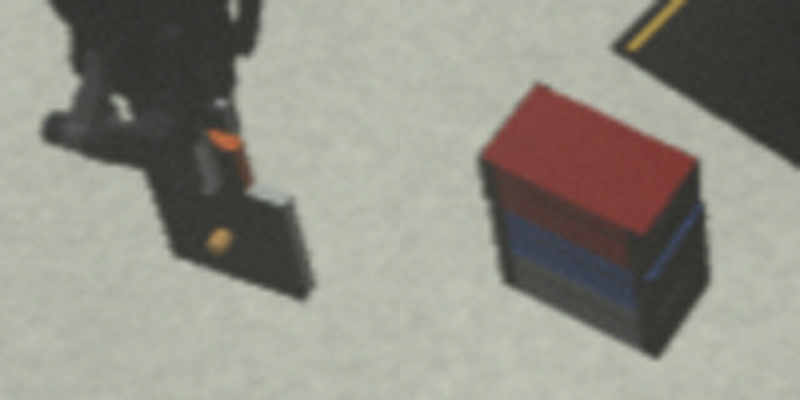

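The tile is held cleanly, with the patch side facing away in this view. On the stack, a thin blue strip at (690,215)–(650,275) suggests the red case sits slightly towards −x, so I'll measure that. My target script also has an Euler-order slip to fix.

```bash
sed -i "s/'zy',\[YAW/'ZY',[YAW/" tgt.py; python3 tgt.py
python3 - <<'E'
from m import *
t=vision.camera("top"); s=vision.camera("scene")
box("top",t,"red",(329,214),.072)
b=cv2.imread("pics/b3.png") 
# corners of the red top in the scene view (crop 220,215, x5)
q=lambda X,Y:(220+(X-400)/5-.4,215+Y/5-.4)
P=plane("scene",[q(538,82),q(697,160),q(645,238),q(480,158)],.108); print("red scene",P.round(4).tolist(),P.mean(0))
q=lambda X,Y:(220+(X-400)/5-.4,225+Y/5-.4)
P=plane("scene",[q(548,80),q(706,155),q(652,230),q(492,155)],.072); print("blue scene",P.round(4).tolist(),P.mean(0))
E
```

```text
face [0.5581 0.1435 0.1986] tcp [0.5598 0.1179 0.2402] [-90.  -25.8  93.7]
t 21.15 p [ 0.4358 -0.2521  0.2643] rot [-8.9920e+01 -1.0000e-01  1.0938e+02] q [-30.1  -0.7   6.7  97.5   0.  -49.4] F [-0.2  0.1 -2.5] open 0.0092
row 0.3079 0.0244 -0.2398 -0.0633 0.2686 -0.4459 | dist 0.391 ang 30.0
top red xy [ 0.5126 -0.105 ] yaw 10.6 rect 11.4 [49.8 88.3] area 526 exp 581
red scene [[0.4675, -0.0896, 0.108], [0.5543, -0.0733, 0.108], [0.5653, -0.1202, 0.108], [0.478, -0.1383, 0.108]] [ 0.51626815 -0.10533969  0.108     ]
blue scene [[0.4706, -0.0898, 0.072], [0.5573, -0.0717, 0.072], [0.5663, -0.1188, 0.072], [0.4811, -0.1382, 0.072]] [ 0.51884294 -0.10460848  0.072     ]
```

Both views put the red case about 2.4 mm towards −x, so I'll mend that first. The tile goes straight back down into its slot the way it came, the red case gets regripped and shifted, and then I take the tile again.

```bash
python3 -m crank '0 0.04 0 0 0 0;0 0.08 0 0 0 0;0 0.11 0 0 0 0;0 0.13 0 0 0 0;0 0.145 0 0 0 0;0 0.155 0 0 0 0;0 0.16 0 0 0 0;0 0.16 0 0 0 0' && python3 -m crank '0 0.005 0 0 0 0;0 0.01 0 0 0 0;0 0.014 0 0 0 0;0 0.017 0 0 0 0;0 0.019 0 0 0 0;0 0.0195 0 0 0 0;0 0.0195 0 0 0 0' && python3 -m crank '0 0 0 0 0 0;0 0 0 0 0 0;0 0 0 0 0 0;0 0 0 0 0 0' 0 && python3 -m crank '0 -0.01 0 0 0 0;0 -0.04 0 0 0 0;0 -0.08 0 0 0 0;0 -0.12 0 0 0 0;0 -0.14 0 0 0 0;0 -0.14 0 0 0 0' && python3 g.py .5155 -.1044 .22 101.6
```

```text
time: 22.05
ee_pos: [0.436, -0.2523, 0.1059]
tcp_rot: [-90.0, -0.0, 109.4]
wrist_force: [-0.3, 0.0, -1.6]
opening: 0.0092
time: 22.75
ee_pos: [0.4361, -0.2523, 0.0867]
tcp_rot: [-90.0, 0.0, 109.4]
wrist_force: [-0.7, -0.5, -1.4]
opening: 0.0089
time: 23.15
ee_pos: [0.4361, -0.2523, 0.0867]
tcp_rot: [-90.0, 0.0, 109.4]
wrist_force: [-0.9, -0.2, -0.2]
opening: 0.0426
time: 23.75
ee_pos: [0.437, -0.2529, 0.2308]
tcp_rot: [-90.2, 0.3, 109.4]
wrist_force: [0.0, -0.4, 0.2]
opening: 0.0425
t 23.75 p [ 0.437  -0.2529  0.2308] rot [-90.22   0.25 109.38] q [-30.1  -1.8   1.9  93.3   0.  -49.4] F [ 0.  -0.4  0.2] open 0.0425
row 0.1141 0.0107 -0.1233 0.0041 0.1357 -0.0042 | dist 0.168 ang 7.8
```

```bash
python3 -m crank '0.02 0 -0.02 0 0.03 0;0.05 0 -0.05 0 0.06 0;0.08 0 -0.085 0 0.1 0;0.105 0.005 -0.115 0 0.136 0;0.114 0.01 -0.123 0 0.136 0;0.114 0.01 -0.123 0 0.136 0;0.114 0.01 -0.123 0 0.136 0' -1 && python3 g.py .5153 -.1044 .092 101.6
```

```text
time: 24.45
ee_pos: [0.5137, -0.1043, 0.2162]
tcp_rot: [-89.9, -0.0, 101.6]
wrist_force: [-0.6, -0.3, 1.1]
opening: 0.0851
t 24.45 p [ 0.5137 -0.1043  0.2162] rot [-89.94  -0.   101.62] q [-11.5   1.    3.1  92.1  -0.  -23.1] F [-0.6 -0.3  1.1] open 0.0851
row -0.0004 0.1242 -0.0016 -0.0010 0.0004 0.0001 | dist 0.124 ang 0.1
```

```bash
python3 -m crank '-0.0004 0.04 -0.0016 0 0 0;-0.0004 0.075 -0.0016 0 0 0;-0.0004 0.1 -0.0016 0 0 0;-0.0004 0.115 -0.0016 0 0 0;-0.0004 0.121 -0.0016 0 0 0;-0.0004 0.123 -0.0016 0 0 0;-0.0004 0.123 -0.0016 0 0 0' && python3 -m crank '0 0 0 0 0 0;0 0 0 0 0 0;0 0 0 0 0 0;0 0 0 0 0 0;0 0 0 0 0 0;0 0 0 0 0 0;0 0 0 0 0 0' 0.9 40 && python3 g.py && python3 -m crank '0 -0.002 0 0 0 0;0 -0.004 0 0 0 0;0 -0.004 -0.0012 0 0 0;0 -0.004 -0.0024 0 0 0;0 -0.004 -0.0024 0 0 0' && python3 g.py
```

```text
time: 25.15
ee_pos: [0.5163, -0.1044, 0.0947]
tcp_rot: [-90.1, 0.0, 101.6]
wrist_force: [-0.1, 0.1, -0.0]
opening: 0.0853
time: 25.85
ee_pos: [0.5164, -0.1041, 0.0945]
tcp_rot: [-90.1, 0.0, 101.6]
wrist_force: [-0.3, 0.1, 6.3]
opening: 0.0496
t 25.85 p [ 0.5164 -0.1041  0.0945] rot [-9.0080e+01  3.0000e-02  1.0159e+02] q [-11.4   1.4 -10.   78.5  -0.  -23. ] F [-0.3  0.1  6.3] open 0.0496
time: 26.35
ee_pos: [0.5183, -0.1035, 0.0973]
tcp_rot: [-90.0, -0.0, 101.6]
wrist_force: [0.2, -0.3, -2.7]
opening: 0.049
t 26.35 p [ 0.5183 -0.1035  0.0973] rot [-8.9980e+01 -1.0000e-02  1.0159e+02] q [-11.3   1.7  -9.4  78.9   0.  -22.9] F [ 0.2 -0.3 -2.7] open 0.049
```

```bash
python3 -m crank '0 0.001 0 0 0 0;0 0.002 0 0 0 0;0 0.003 0 0 0 0;0 0.0037 0 0 0 0;0 0.0037 0 0 0 0' && python3 g.py && python3 -m crank '0 0 0 0 0 0;0 0 0 0 0 0;0 0 0 0 0 0;0 0 0 0 0 0;0 0 0 0 0 0;0 0 0 0 0 0' -1 && python3 -m crank '0 -0.01 0 0 0 0;0 -0.03 0 0 0 0;0 -0.07 0 0 0 0;0 -0.11 0 0 0 0;0 -0.13 0 0 0 0;0 -0.13 0 0 0 0' && python3 g.py .436 -.2523 .20 109.3
```

```text
time: 26.85
ee_pos: [0.5182, -0.1035, 0.0945]
tcp_rot: [-90.0, 0.0, 101.6]
wrist_force: [-3.2, 0.3, 4.6]
opening: 0.0491
t 26.85 p [ 0.5182 -0.1035  0.0945] rot [-9.0030e+01  1.0000e-02  1.0158e+02] q [-11.3   1.7  -9.7  78.6   0.  -22.9] F [-3.2  0.3  4.6] open 0.0491
time: 27.45
ee_pos: [0.5183, -0.1035, 0.0938]
tcp_rot: [-90.0, 0.0, 101.6]
wrist_force: [0.1, 0.4, 0.2]
opening: 0.0855
time: 28.05
ee_pos: [0.5194, -0.1038, 0.2281]
tcp_rot: [-90.3, 0.1, 101.6]
wrist_force: [0.3, 0.4, 0.0]
opening: 0.0853
t 28.05 p [ 0.5194 -0.1038  0.2281] rot [-90.31   0.13 101.58] q [-11.3   1.5   4.9  93.    0.  -22.9] F [0.3 0.4 0. ] open 0.0853
row -0.1287 0.0278 0.1116 0.0053 -0.1347 -0.0027 | dist 0.173 ang 7.7
```

```bash
python3 -m crank '-0.02 0 0.02 0 -0.03 0;-0.05 0 0.05 0 -0.06 0;-0.08 0 0.08 0 -0.1 0;-0.11 0.01 0.1 0 -0.134 0;-0.1287 0.028 0.1116 0 -0.134 0;-0.1287 0.028 0.1116 0 -0.134 0;-0.1287 0.028 0.1116 0 -0.134 0' 0 && python3 g.py .436 -.2523 .087 109.3
python3 - <<'E'
from m import *
t=vision.camera("top"); s=vision.camera("scene")
box("top",t,"red",(329,214),.072)
cv2.imwrite("pics/d3.png",np.hstack([cv2.resize(s[215:295,220:300],(400,400),interpolation=cv2.INTER_CUBIC),cv2.resize(s[250:330,150:230],(400,400),interpolation=cv2.INTER_CUBIC)])[:,:,::-1])
E
```

```text
time: 28.75
ee_pos: [0.4343, -0.2519, 0.1954]
tcp_rot: [-90.0, -0.1, 109.2]
wrist_force: [0.6, 0.5, 0.2]
opening: 0.0426
t 28.75 p [ 0.4343 -0.2519  0.1954] rot [-8.9960e+01 -7.0000e-02  1.0919e+02] q [-30.1  -2.2  -2.5  89.8   0.  -49.3] F [0.6 0.5 0.2] open 0.0426
row -0.0010 0.1084 -0.0016 -0.0007 -0.0019 0.0012 | dist 0.108 ang 0.1
top red xy [ 0.5147 -0.1043] yaw 11.6 rect 11.4 [49.7 88. ] area 528 exp 582
```

View pics/d3.png

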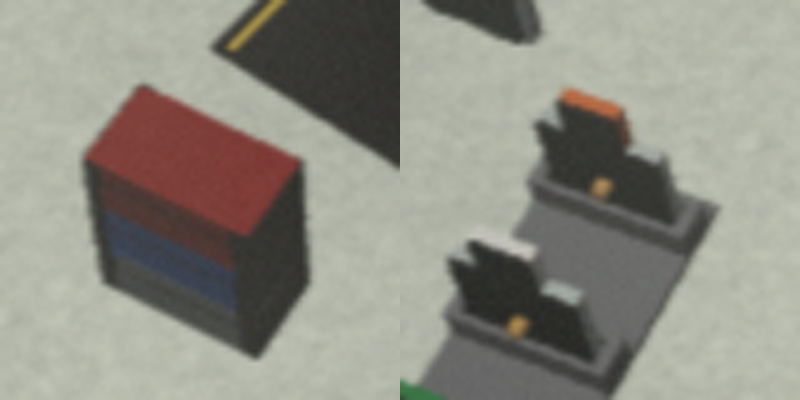

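The stack is now flush, with no strip and clean edges at (87,160)→(105,280) and (245,237)→(258,355). The tile is back in its slot. Taking it again.

```bash
python3 -m crank '-0.001 0.04 -0.0014 0 0 0;-0.001 0.07 -0.0014 0 0 0;-0.001 0.09 -0.0014 0 0 0;-0.001 0.1 -0.0014 0 0 0;-0.001 0.105 -0.0014 0 0 0;-0.001 0.1085 -0.0014 0 0 0;-0.001 0.1085 -0.0014 0 0 0' && python3 -m crank '0 0 0 0 0 0;0 0 0 0 0 0;0 0 0 0 0 0;0 0 0 0 0 0;0 0 0 0 0 0;0 0 0 0 0 0' 1 50 && python3 g.py && python3 -m crank '0 -0.01 0 0 0 0;0 -0.03 0 0 0 0;0 -0.06 0 0 0 0;0 -0.1 0 0 0 0;0 -0.14 0 0 0 0;0 -0.17 0 0 0 0;0 -0.18 0 0 0 0;0 -0.18 0 0 0 0' && python3 tgt.py 0 .0810
```

```text
time: 29.55
ee_pos: [0.4369, -0.2525, 0.088]
tcp_rot: [-90.0, 0.0, 109.3]
wrist_force: [0.1, 0.1, -0.4]
opening: 0.0427
time: 30.15
ee_pos: [0.4368, -0.2527, 0.0882]
tcp_rot: [-90.1, 0.1, 109.3]
wrist_force: [-0.4, -0.0, 5.6]
opening: 0.0091
t 30.15 p [ 0.4368 -0.2527  0.0882] rot [-9.0050e+01  6.0000e-02  1.0926e+02] q [-30.1  -1.5 -13.6  77.8   0.  -49.3] F [-0.4 -0.   5.6] open 0.0091
time: 30.95
ee_pos: [0.4368, -0.2527, 0.2682]
tcp_rot: [-90.1, 0.1, 109.3]
wrist_force: [0.5, 0.6, -0.3]
opening: 0.0088
face [0.5581 0.1435 0.1986] tcp [0.5598 0.1178 0.2405] [-90.  -25.8  93.7]
t 30.95 p [ 0.4368 -0.2527  0.2682] rot [-9.0060e+01  7.0000e-02  1.0926e+02] q [-30.1  -0.7   7.1  97.7   0.  -49.3] F [ 0.5  0.6 -0.3] open 0.0088
row 0.3092 0.0276 -0.2383 -0.0600 0.2673 -0.4485 | dist 0.391 ang 30.1
```

```bash
python3 -m crank '0.02 0 -0.015 0 0 0;0.055 0 -0.04 -0.005 0.02 -0.04;0.09 0 -0.07 -0.01 0.06 -0.1;0.125 0.002 -0.1 -0.02 0.1 -0.16;0.16 0.005 -0.13 -0.03 0.14 -0.23;0.195 0.01 -0.155 -0.04 0.18 -0.29;0.225 0.015 -0.18 -0.05 0.22 -0.36;0.24 0.018 -0.19 -0.06 0.26 -0.43' && python3 -m crank '0 0 0 0 0 0;0 0 0 0 0 0' && python3 tgt.py .001 .082
```

```text
time: 31.75
ee_pos: [0.5366, 0.0396, 0.2465]
tcp_rot: [-89.9, -25.0, 94.1]
wrist_force: [0.1, 0.6, -1.4]
opening: 0.009
time: 31.95
ee_pos: [0.5359, 0.0361, 0.2478]
tcp_rot: [-90.0, -24.7, 94.2]
wrist_force: [-0.3, 0.1, -1.0]
opening: 0.0089
face [0.5581 0.1435 0.1986] tcp [0.5608 0.1174 0.2414] [-90.  -25.8  93.7]
t 31.95 p [0.5359 0.0361 0.2478] rot [-90.02 -24.71  94.16] q [ -8.2   6.5   9.5  98.6  24.1 -13.5] F [-0.3  0.1 -1. ] open 0.0089
row 0.0693 0.0389 -0.0307 -0.0030 0.0073 -0.0191 | dist 0.085 ang 1.2
```

```bash
python3 -m crank '0.015 0.008 -0.007 0 0.002 -0.005;0.035 0.02 -0.015 -0.001 0.004 -0.01;0.053 0.03 -0.023 -0.002 0.006 -0.015;0.064 0.036 -0.028 -0.003 0.007 -0.019;0.0693 0.0389 -0.0307 -0.003 0.0073 -0.0191;0.0693 0.0389 -0.0307 -0.003 0.0073 -0.0191;0.0693 0.0389 -0.0307 -0.003 0.0073 -0.0191' && python3 -m crank '0 0 0 0 0 0;0 0 0 0 0 0' && python3 tgt.py .001 .082
python3 - <<'E'
from h import *
s=vision.camera("scene");t=vision.camera("top")
cv2.imwrite("pics/sf.png",s[:,:,::-1]);cv2.imwrite("pics/tf.png",t[:,:,::-1])
cv2.imwrite("pics/f.png",np.hstack([cv2.resize(s[75:195,310:430],(500,500),interpolation=cv2.INTER_CUBIC),cv2.resize(t[160:260,145:265],(300,250)).repeat(2,0)])[:,:,::-1])
from tgt import *
print("exp face/tile corners scene",proj("scene",[face]+[face+.005*tx*k+a*.032*ty+b*.032*tz for k,a,b in((2,-1,-1),(2,1,-1),(2,1,1),(0,1,1),(2,-1,1))]).round(1).tolist(), "conn",proj("scene",[face+.018*tx]).round(1))
E
```

```text
time: 32.65
ee_pos: [0.5615, 0.1173, 0.2433]
tcp_rot: [-90.2, -25.9, 93.7]
wrist_force: [-1.0, -0.1, -0.9]
opening: 0.0089
time: 32.85
ee_pos: [0.5616, 0.1173, 0.2433]
tcp_rot: [-90.2, -25.9, 93.7]
wrist_force: [0.2, 0.6, -1.2]
opening: 0.0088
face [0.5581 0.1435 0.1986] tcp [0.5608 0.1174 0.2414] [-90.  -25.8  93.7]
t 32.85 p [0.5616 0.1173 0.2433] rot [-90.16 -25.88  93.67] q [-0.2  7.7 10.  94.1 25.8 -4.2] F [ 0.2  0.6 -1.2] open 0.0088
row -0.0007 0.0017 0.0008 0.0030 -0.0005 0.0015 | dist 0.002 ang 0.2
exp face/tile corners scene [[340.7, 168.7], [330.1, 171.1], [352.0, 182.9], [347.5, 173.2], [349.8, 169.6], [324.5, 161.1]] conn [[336.7 174.9]]
```

View pics/f.png

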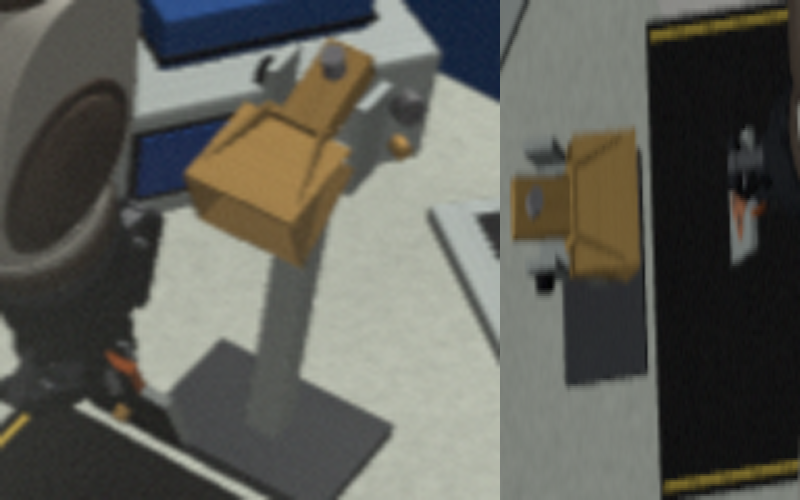

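The tile stands in front of the horn with its patch face towards it: face at about (740,230) in the top crop, connector at (122,410) in the scene crop. I'll make the small residual correction, then check in numbers.

```bash
python3 -m crank '-0.0004 0.001 0.0004 0.0015 0 0.001;-0.0007 0.0017 0.0008 0.003 0 0.0015;-0.0007 0.0017 0.0008 0.003 0 0.0015;-0.0007 0.0017 0.0008 0.003 0 0.0015' && python3 tgt.py .001 .082
python3 - <<'E'
from tgt import *
s=vision.camera("scene").astype(int);t=vision.camera("top").astype(int)
def cc(m,x0,y0,mn=4):
    k,l,stt,ce=cv2.connectedComponentsWithStats(m.astype(np.uint8)); return [(stt[i].tolist(),(ce[i]+[x0,y0]).round(1).tolist()) for i in range(1,k) if stt[i,4]>=mn]
c=s[150:200,315:365]; print("scene warm",cc((c[:,:,0]-c[:,:,2])>45,315,150))
c=t[185:225,230:255]; print("top warm",cc((c[:,:,0]-c[:,:,2])>35,230,185)); print("top bright V"); print(c.max(2)[10:32,2:20])
F=lambda k,a,b:face+k*tx+a*ty+b*tz
print("exp scene conn tip",proj("scene",[F(.018,0,0),F(.010,0,0)]).round(1).tolist(),"tab mid top",proj("scene",[F(.005,0,.06)]).round(1))
print("exp top face BL,BR,TL(-y)",proj("top",[F(0,-.032,-.032),F(0,.032,-.032),F(0,-.032,.032),F(0,-.015,.032),F(0,-.015,.06),F(0,0,0)]).round(1).tolist())
E
```

```text
time: 33.35
ee_pos: [0.5608, 0.118, 0.2413]
tcp_rot: [-90.0, -25.8, 93.7]
wrist_force: [-0.8, -0.8, -1.1]
opening: 0.0083
face [0.5581 0.1435 0.1986] tcp [0.5608 0.1174 0.2414] [-90.  -25.8  93.7]
t 33.35 p [0.5608 0.118  0.2413] rot [-89.97 -25.81  93.71] q [-0.1  7.7  9.9 94.1 25.7 -4.2] F [-0.8 -0.8 -1.1] open 0.0083
row -0.0005 -0.0004 0.0000 -0.0006 0.0001 0.0002 | dist 0.001 ang 0.0
scene warm [([20, 10, 8, 6, 22], [339.0, 162.3]), ([22, 23, 3, 3, 7], [338.3, 174.0])]
top warm [([8, 14, 5, 9, 26], [240.2, 202.7]), ([15, 16, 6, 3, 12], [247.5, 202.0])]
top bright V
[[ 19  20  19  21  36  41  30  21  11  26  52  33  22  14  14  27  25  22]
 [ 17  16  21  21  30  35  28  20  12  22  60  37  17  14  16  19  13  19]
 [ 19  21  19  18  27  27  26  16  15  15  53  35  13  16  13  15  18  20]
 [ 20  19  18  17  55  74  46  13   7  14  30  17  10  14  12  23  26  28]
 [ 19  17  19  19  65 106  71  77  44  20  13  11   8  13  26  27  24  24]
 [ 16  20  18  18  66 114  80 101 100  85  85  59  50  86  92  49  24  22]
 [ 19  20  20  19  54 113  90 102 120 120 119  99  96  98  88  76  77  68
[... 630 characters left out ...]
7 120 121 121 122 108  93  69  57  52  24  18]
 [ 18  19  17  21  22  77 115 120 108 104  92  69  44  27  27  16  19  16]
 [ 20  19  20  17  14  66  99  94  70  64  43  24  18  17  17  16  21  18]
 [ 17  19  15  22  21  44  56  43  26  27  20  16  15  19  18  18  16  17]
 [ 17  16  20  19  15  17  16  20  19  21  21  19  19  18  19  18  17  17]
 [ 21  18  17  19  19  18  17  21  19  15  19  20  20  17  19  19  16  16]
 [ 19  20  19  18  20  20  19  16  14  17  20  18  18  18  12  19  16  19]]
exp scene conn tip [[336.7, 174.9], [338.5, 172.1]] tab mid top [[334.7 160.6]]
exp top face BL,BR,TL(-y) [[237.2, 213.1], [235.6, 190.1], [245.3, 209.9], [244.8, 203.5], [248.5, 201.9], [240.3, 199.8]]
```

```bash
python3 -m crank '0 0 0 0 0 0;0 0 0 0 0 0;0 0 0 0 0 0;0 0 0 0 0 0' && python3 tgt.py .001 .082
python3 - <<'E'
from m import *
t=vision.camera("top"); box("top",t,"red",(329,214),.072); print(np.abs(bot.get_obs()['qd']).max()); bot.job_done()
E
```

```text
time: 33.85
ee_pos: [0.5608, 0.118, 0.2414]
tcp_rot: [-90.0, -25.8, 93.7]
wrist_force: [-1.2, -0.8, -1.6]
opening: 0.0088
face [0.5581 0.1435 0.1986] tcp [0.5608 0.1174 0.2414] [-90.  -25.8  93.7]
t 33.85 p [0.5608 0.118  0.2414] rot [-89.98 -25.81  93.71] q [-0.1  7.7  9.9 94.1 25.8 -4.2] F [-1.2 -0.8 -1.6] open 0.0088
row -0.0005 -0.0003 0.0000 -0.0004 0.0001 0.0002 | dist 0.001 ang 0.0
top red xy [ 0.5135 -0.1055] yaw 7.5 rect 11.4 [49.5 88. ] area 506 exp 581
0.07494811120911223
the job is handed in; nothing more can be done
```

The blue and then the red case are stacked on the grey case, and the job was handed in at about 34 s. The orange-tab tile was still held in front of the horn, tab end up with its patch facing it.

**Red case and order:** the red case first sat about 2.4 mm off. By then I had already lifted the tile out, so I put it back in its slot, shifted the red case, and took the tile again.

**Stack:** after that fix the top view put the red case at (0.5147, -0.1043), yaw 11.5°. Blue measured (0.5149, -0.1045) and grey (0.5155, -0.1042), and the scene view showed straight edges. The last automatic reading disagreed: red at (0.5135, -0.1055), with yaw 7.5° by one method but 11.4° by the rectangle fit. Its colour mask was smaller than before, so I think the arm partly hid the case, but I did not look again.

**Tile:** the TCP was within 1 mm and 0.1° of my computed target and still. The tile's corner and connector lay within about 1 px of where they should appear in both views.

**Horn angle:** I used a dip of 25.8°. The separate estimates ran from 25.3° to 26.6°, so the tile could be off by up to about 1° in lean and a few millimetres in position.

I saw no sign of touching the horn, and the wrist force stayed under about 10 N in all readings. I did not re-measure the other tiles, the mouse or the bottle at the end.

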